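Clear the clamp nut off a tilted fixture and load a horn flange

TASK

Get the tilted flange fixture ready for the next part: unscrew the brass knurled nut from its threaded stud, lift it clear and lay it flat in the grey parts tray, then lower the chrome horn flange, neck up, over the stud and both dowel pins until it sits flush on the fixture's sloping face. Put the parts down, do not drop them, and leave everything else on the shelf standing where it is.

Things in the scene. Friction and masses are not known exactly. Their poses are not given: they have to be found in the camera images.
- seat: the fixture's sloping face: aluminium plate, 96 mm up the slope (x) by 120 mm across (y), fixed on a blue base. Origin: centre of its top face, on the stud's axis, 65 mm above the table. z: the face's normal and stud's axis, 30 degrees from vertical, leaning towards the fixture's front (roughly to the robot); y: level across the face; x: up the slope
- stud_tip (a point): tip of the steel stud, on its axis, 51 mm above the face (same axes as the face). Stud 24 mm across its coarse right-hand thread: the nut unscrews anticlockwise seen from above, rises 14 mm per full turn and comes off the thread after about two thirds of a turn (4.2 rad); it stays put when let go, cannot be pulled off earlier, then slides freely up off the tip
- pin_a (a point): tip of one of the two brass dowel pins: 8 mm across, tapered tip, 14 mm high, standing square on the sloping face 38 mm from the stud's axis on the face's +y side
- pin_b (a point): tip of the other dowel pin, 38 mm from the stud's axis on the face's -y side
- nut_center (a point): the brass knurled nut: round, 46 mm across, 30 mm high, 26 mm bore, about 0.26 kg. Point: its centre, half-way up, on its axis; z is its axis. At the start it is on the stud, its lower face 19 mm and its upper face 49 mm above the sloping face
- flange_center (a point): the chrome two-bolt horn flange, about 0.3 kg, lying neck up on the tiles: plate 60 mm (its x) by 104 mm (its y), 8 mm thick, with a round neck 50 mm across rising to 45 mm over all; 34 mm bore right through; two 11 mm holes at y = +38 and -38 mm (fits either way round). Point: on its axis, half-way up, 22.5 mm above its underside; z points out of the neck
- flange_underside (a point): centre of the underside of the same flange, on its axis; same axes
- tray: grey plastic parts tray, fixed, empty: 150 mm (along its x) by 130 mm (along its y) outside, 24 mm high, walls and floor 4 mm thick. Origin: centre of its underside
- nut: the nut again, origin at the centre of its lower face
- flange: the flange again, origin at the centre of its underside
- microphone: small measurement microphone on a desk stand: round dark steel foot 66 mm across, 8 mm stem, silver microphone tube lying level across the top; 192 mm tall, 116 mm long at the top, quite easily tipped. Bystander. Origin: centre of the foot's underside; the microphone's thin end points along its +x
- ferrite: green ferrite magnet ring lying flat, 80 mm outside, 36 mm hole, 18 mm high. Bystander. Origin: centre of its underside
- copper_ring: copper shorting ring lying flat, 54 mm outside, 12 mm high. Bystander. Origin: centre of its underside
- grille: square black plastic grille frame lying flat, 150 x 150 x 12 mm. Bystander. Origin: centre of its underside
- driver: black compression driver standing on its back, 92 mm across, 68 mm tall. Bystander. Origin: centre of its underside
- screwdriver: screwdriver lying on the tiles, 180 mm long, about 30 mm high at most. Bystander. Origin: on its underside, near its middle; it lies along its x axis
Not all that is in view belongs to the job. There is more than one size of the tray; the one meant has the size given above.

How it is judged:
By the outcome, as a careful person would: the job done as asked, in the order asked, and still so for the second after the job is handed in, with the robot touching nothing.
It also fails if it takes over 72 s, if anything falls off the work surface, if the arm or the gripper's body presses on something with over 40 N, if the wrist force passes 120 N, or if a joint passes its speed limit or range.

ROBOT

A 7-joint arm with a two-finger parallel gripper is mounted at the origin on the work surface. World frame = base frame: x ahead of the robot, y to its left, z up, the work surface at z = 0. Lengths are in m, angles in rad, forces in N, time in s.
With the tool pointing down it reaches from about 0.4 to 0.85 m from the base axis. Payload 10.4 kg.
Tool frame: the origin (TCP) lies at the very end of the fingers, on their centre line; the grasp point (between the pads) lies 19 mm behind it; z points along the fingers, y is the line along which they close (so a half turn about z gives the same grasp; the last joint's range is limited). The gripper opens to 85 mm and grips with 20 to 120 N. Pads are 22 mm wide; open, the fingers measure 114 mm over their backs; the gripper's body (76 mm by 85 mm) begins 54 mm behind the grasp point. The pads swing forward as they close: fully open they stand 13 mm farther back than shut.
Start: joints at [1.248, 0.332, -0.065, 1.46, 0.022, 1.35, -0.088], TCP at [0.185, -0.597, 0.231] pointing down, gripper open.
Joint ranges: [-2.6, 2.6], [-0.5, 2.12], [-1.47, 1.34], [0.16, 2.42], [-1.27, 4.41], [0.06, 2.06], [-2.6, 2.6]. Speed limits (rad/s): [2.22, 2.22, 2.79, 2.79, 3.14, 3.14, 3.14].

INTERFACE

Orientations are given as a unit quaternion [x, y, z, w].
In Python, from workcell import * gives the robot as it stands.
- The arm moves only by the tool step_arm, never from a script. Its argument "commands" is one flat list of numbers, 7 for each row, row after row: the finger opening in mm, from 0 to 85.4, then the shift along the world's x, y, z as a fraction of full scale, then the turn, a rotation vector about the world's x, y, z as a fraction of full scale. A call has exactly 10 rows; each row is the pose to reach, as a shift and turn from the pose commanded when the call began, turning the shorter way round; what a row does not reach only later rows make up. Full scale, the value 1, is 0.6 m for a shift and pi rad for a turn. A row lasts 1/8 s, in which the tool goes at most 62.5 mm and 10.7 degrees, less where a joint would pass 70% of its speed; a pose out of reach is approached as far as the arm can. A call with a number of a shift or a turn outside -1 to 1 is refused whole. A call with a gripper value outside its range is refused whole. The fingers move at their own pace and stop on an object; "squeeze" is the grip in N (left out, the last holds). Time passes only in rows, so rows that repeat a pose let the fingers close, or fill a call up. It gives the time, the measured TCP pose, the force, the opening and the grip force at its end, in the units of the state.
- get_obs(): the state, without advancing time (a new reading comes with each control period).
- camera(name): name is "scene" or "top"; returns the picture (400x640x3 uint8, red, green, blue); there is no depth.
- camera_params(name): a dict with "mtx" (3x3 intrinsics, pixels), "extrinsics" (4x4, takes a point from world to camera coordinates). Camera axes: x right, y down, z forward; pixel columns grow to the right and rows downward; lengths in m; the calibration is good to about 2 mm. A picture is of the moment at which its call begins. camera_params takes no time and is no camera call.
- hand_in(): hands the job in; it is judged then, once.
The state is a dict: "clock": time; "joint_pos": joint angles; "joint_velocities": joint speeds; "tau": joint torques, N m; "position": TCP position; "ee_rot": TCP orientation; "ft_force": force on the tool from outside, world axes, zero at the start; "torque": the same for the moment, N m; "grip_width": opening from 0.0 (shut) to 1.0 (fully open); "grasp_force": force on a finger pad.
Only numpy, scipy, OpenCV 4.12 (cv2) and the standard library are available. Lean on these libraries where they do the work, as an engineer would, in place of code of your own. Each camera call takes 0.05 s, during which the arm holds its last target. There are 200 camera calls.

## Working session

There is one attempt and no reset: what is moved stays moved. The work goes in short steps, Python scripts to look and compute and a tool call to move; the robot and the scene stay as the last step left them, time stands still between calls to the robot, and variables do not carry over. Pictures are saved under pics/ and viewed, at most 10 in all, crops included, and the job is handed in when it is done.

Besides the shell and the picture viewer there is one more tool, called after "Emit:" in YAML: its name, and indented under it one key for each argument. step_arm: Moves the arm, as the interface text tells. Its arguments: {"type":"object","properties":{"commands":{"type":"array","items":{"type":"number"}},"squeeze":{"type":"number"}},"required":["commands"]}

```bash
ls; mkdir -p pics; python3 - <<'E'
from workcell import *
import cv2,numpy as np
for n in("scene","top"):
    cv2.imwrite(f"pics/{n}0.png",camera(n)[:,:,::-1])
    p=camera_params(n);print(n,np.round(p["mtx"],1).tolist(),np.round(p["extrinsics"],4).tolist())
o=get_obs();print(o)
E
```

```text
pics
scene [[428.3, 0.0, 319.4], [0.0, 428.3, 199.7], [0.0, 0.0, 1.0]] [[-0.8803, 0.4741, -0.0172, 0.4442], [0.3976, 0.7176, -0.5718, -0.1699], [-0.2588, -0.5102, -0.8202, 1.2374], [0.0, 0.0, 0.0, 1.0]]
top [[515.7, 0.0, 319.5], [0.0, 515.7, 198.5], [0.0, 0.0, 1.0]] [[-0.0121, -0.9999, -0.0073, 0.013], [-0.9943, 0.0129, -0.106, 0.5424], [0.1061, 0.006, -0.9943, 1.26], [0.0, 0.0, 0.0, 1.0]]
{'clock': 0.1, 'joint_pos': array([ 1.24838944,  0.33280441, -0.06469486,  1.46081501,  0.02159069,
        1.34987008, -0.08845545]), 'joint_velocities': array([ 0.00026105, -0.0006812 , -0.00031493, -0.00183319, -0.00126424,
        0.00031426,  0.00041894]), 'tau': array([ 1.10272973e-03, -6.26751852e+01,  4.93204873e-02, -3.92435431e+01,
        1.64520484e-02,  6.88130938e-03,  2.60295167e-06]), 'position': array([ 0.18449312, -0.59682778,  0.23061833]), 'ee_rot': array([ 9.88781144e-01,  1.49370303e-01, -1.11525255e-04, -5.90551593e-04]), 'ft_force': array([-0.37409035, -0.17304369, -0.17467684]), 'torque': array([ 0.00777152,  0.01404293, -0.04097687]), 'grasp_force': 0.0, 'grip_width': 0.9978030267946081}
```

View pics/scene0.png

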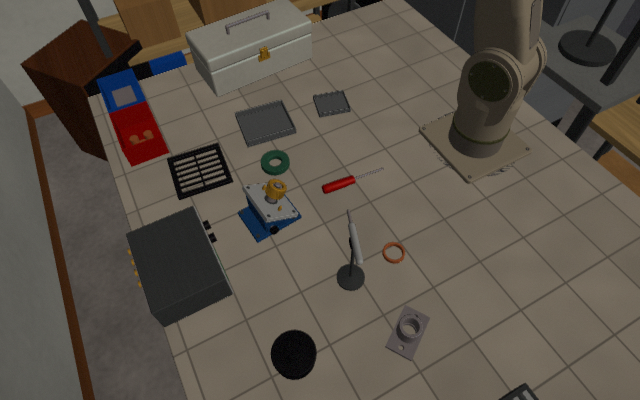

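View pics/top0.png

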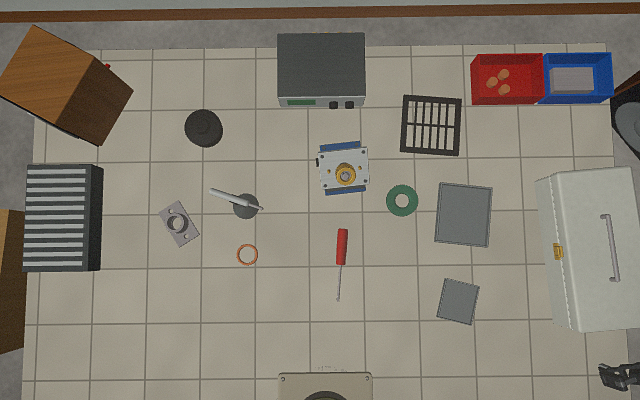

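Both views show the same scene:
- **Fixture:** the brass nut on its stud is at top (345,175) and scene (276,187).
- **Flange:** the chrome flange is at top (178,223) and scene (408,330).
- **Trays:** the larger grey tray is at top (463,215), the smaller at top (458,300).
- **Look-alikes for the flange/ring:** copper ring at top (247,254) and ferrite at top (402,200). The grey box inside the blue bin at top (573,79) could be taken for a tray. The orange bits in the red bin at (498,80) could be taken for the nut.

My choices are the brass nut on the stud, the chrome flange and the larger tray, with size still to check.

```bash
python3 - <<'E'
import cv2,numpy as np
t=cv2.imread("pics/top0.png");s=cv2.imread("pics/scene0.png")
def crop(im,u,v,w,h,k):
    c=cv2.resize(im[v:v+h,u:u+w],None,fx=k,fy=k,interpolation=cv2.INTER_CUBIC)
    for i in range(0,w,10): cv2.putText(c,str(u+i),(i*k,8),0,.3,(0,0,255)) if i%20==0 else 0; cv2.line(c,(i*k,10),(i*k,14),(0,0,255),1)
    for i in range(0,h,10): cv2.putText(c,str(v+i),(0,i*k+4),0,.3,(0,0,255)); cv2.line(c,(18,i*k),(23,i*k),(0,0,255),1)
    return c
a=np.hstack([crop(t,310,135,66,66,6),crop(t,150,190,66,66,6)])
b=np.hstack([crop(s,235,170,66,33*2-16,6),crop(s,375,302,66,50,6)])
b2=np.vstack([a,b]);print(b2.shape)
cv2.imwrite("pics/c1.png",cv2.resize(b2[:, :],None,fx=.86,fy=.86,interpolation=cv2.INTER_AREA))
a=np.hstack([crop(t,425,175,80,150,4)]);d=np.hstack([crop(s,230,85,125,75,3)])
e=crop(t,230,185,40,80,4)
c=np.zeros((600,800,3),np.uint8);c[:600,:320]=a;c[:225,325:700]=d;c[240:560,330:490]=e
f=crop(t,385,180,36,40,6);c[240:480,520:736]=f
cv2.imwrite("pics/c2.png",c)
E
```

```text
(696, 792, 3)
```

View pics/c1.png

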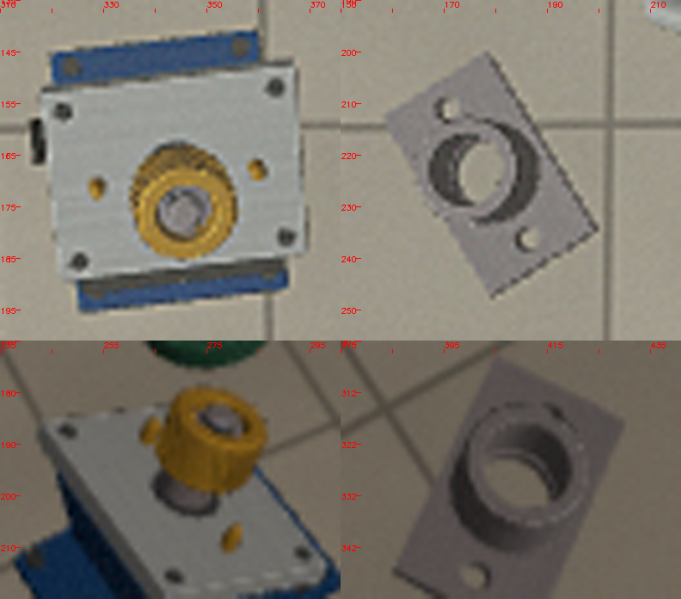

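View pics/c2.png

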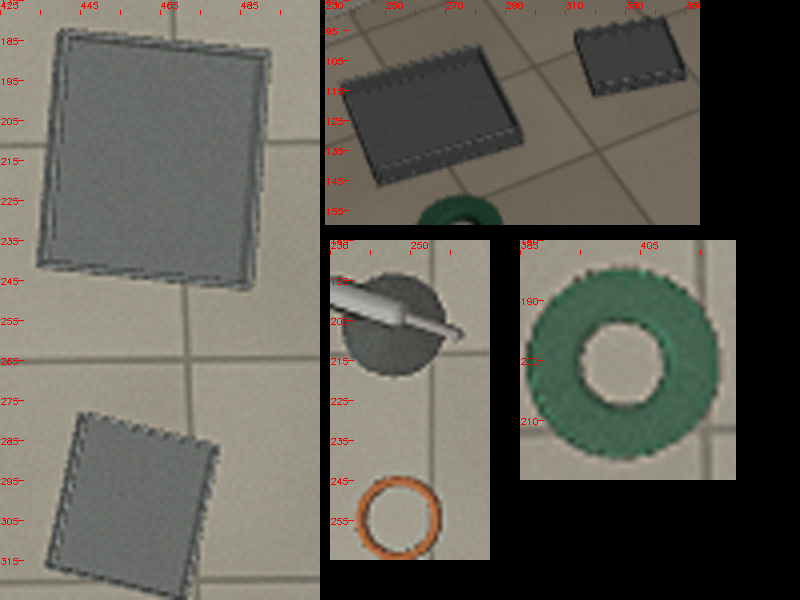

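The crops confirm the choices. The nut on its stud is at top (345.5,175.5), with pin tips near top (328.5,171) and (360,167.5). The flange lies neck up, with its holes near top (170.5,211) and (186,236). The larger tray has the right proportions, about 60 × 53 px. Next I'll fit poses.

```bash
cat > h.py <<'E'
import numpy as np,cv2
from scipy.optimize import least_squares
from scipy.spatial.transform import Rotation as R
from workcell import *
P={n:camera_params(n) for n in("scene","top")}
def proj(n,X):
    X=np.atleast_2d(X);E=P[n]["extrinsics"];c=X@E[:3,:3].T+E[:3,3];c=c@P[n]["mtx"].T
    return c[:,:2]/c[:,2:]
def pose(p,tilt,z):  # p=[x,y,yaw]; tilt about local y, leaning -x
    return R.from_euler("z",p[2])*R.from_euler("y",-tilt),np.array([p[0],p[1],z])
def fit(obs,p0,tilt,z):
    def f(p):
        r,t=pose(p,tilt,z)
        return np.concatenate([(proj(n,r.apply(X)+t)[0]-uv) for n,X,uv in obs])
    s=least_squares(f,p0,loss="soft_l1");print(np.round(s.x,4),"res",np.round(s.fun.reshape(-1,2),1).tolist());return s.x
E
cat > fit.py <<'E'
from h import *
T=lambda x,y:np.array([310+x/5.16-.4,135+y/5.16-.4])
S=lambda x,y:np.array([235+x/5.16-.4,170+(y-340.6)/5.16-.4])
m=lambda *a:np.array(a)/1000
obs=[("top",m(0,38,14),T(97,188)),("top",m(0,-38,14),T(258,171)),("top",m(0,0,51),T(184,212)),
("scene",m(0,38,14),S(235,532)),("scene",m(0,-38,14),S(150,427)),("scene",m(0,0,51),S(222,421)),
("top",m(48,60,0),T(41,88)),("top",m(48,-60,0),T(295,62)),("top",m(-48,60,0),T(63,281)),
("scene",m(48,-60,0),S(40,425)) if 0 else ("top",m(-48,-60,0),T(308,250))]
fit(obs,[.65,-.05,0],np.pi/6,.065)
T=lambda x,y:np.array([150+(x-340.5)/5.16-.4,190+y/5.16-.4])
S=lambda x,y:np.array([375+(x-340.5)/5.16-.4,302+(y-340.6)/5.16-.4])
obs=[("top",m(0,38,8),T(447,109)),("top",m(0,-38,8),T(529,239)),
("top",m(30,52,8),T(488,52)),("top",m(-30,52,8),T(385,116)),("top",m(-30,-52,8),T(493,297)),("top",m(30,-52,8),T(598,229)),
("scene",m(0,0,45),S(527,458)),("scene",m(0,38,8),S(475,575)),("scene",m(0,-38,8),S(557,412)),
("scene",m(-30,-52,8),S(497,357)),]
for y in(.5,):
    fit(obs,[.5,.35,y],0,0)
T=lambda x,y:np.array([425+x/4-.4,175+y/4-.4])
obs=[("top",m(75,65,24),T(58,28)),("top",m(75,-65,24),T(270,50)),("top",m(-75,-65,24),T(250,288)),("top",m(-75,65,24),T(38,266))]
fit(obs,[.45,-.35,-.1],0,0)
E
python3 fit.py
```

```text
[ 0.6134 -0.0532  0.0992] res [[-0.2, 0.5], [-0.1, 0.3], [0.0, -0.4], [-0.5, -1.1], [0.2, -1.6], [-0.8, -1.5], [-0.6, 0.2], [-0.3, -0.2], [-0.9, -0.6], [-0.4, 0.1]]
[ 0.486   0.3641 -0.9977] res [[0.3, 0.1], [0.3, -0.0], [-0.5, 0.1], [-0.6, 0.7], [0.1, -0.1], [-0.1, -0.1], [-0.7, 0.1], [-0.2, -1.0], [-2.6, -0.4], [24.3, 11.2]]
[ 0.4996 -0.3516 -0.1211] res [[0.5, -0.1], [-0.8, -0.0], [-0.2, 0.2], [0.4, -0.1]]
```

```bash
cat >> h.py <<'E'
SEAT=np.array([.6134,-.0532,.065]);YAW=.0992
def seatR(): return R.from_euler("z",YAW)*R.from_euler("y",-np.pi/6)
def n_(): return seatR().apply([0,0,1])
def tool_seat(th): # tool frame with z=-normal, y=slope x rotated by th deg about normal
    X=seatR().as_matrix(); y=X[:,0]; z=-X[:,2]
    return R.from_rotvec(n_()*np.radians(th))*R.from_matrix(np.c_[np.cross(y,z),y,z])
def tool_down(yaw): # tool y at azimuth yaw(rad)
    y=np.array([np.cos(yaw),np.sin(yaw),0]);z=np.array([0,0,-1.])
    return R.from_matrix(np.c_[np.cross(y,z),y,z])
def cmd(p,r,start=None):
    o=get_obs();p0,r0=(o["position"],R.from_quat(o["ee_rot"])) if start is None else start
    v=np.r_[(np.array(p)-p0)/.6,(r*r0.inv()).as_rotvec()/np.pi]
    print("cmd",np.round(v,4).tolist());return np.array(p),r
def state():
    o=get_obs();print("t",round(o["clock"],2),"q",np.round(o["joint_pos"],2).tolist(),"p",np.round(o["position"],4).tolist(),"F",np.round(o["ft_force"],1).tolist(),"M",np.round(o["torque"],2).tolist(),"g",round(o["grip_width"],3),round(o["grasp_force"],1))
E
python3 - <<'E'
from h import *
state();print(n_())
A=cmd([.28,-.46,.30],tool_down(-1.27-.5))
B=cmd(SEAT+n_()*.11,tool_seat(-132),A)
E
```

```text
t 0.1 q [1.25, 0.33, -0.06, 1.46, 0.02, 1.35, -0.09] p [0.1845, -0.5968, 0.2306] F [-0.4, -0.2, -0.2] M [0.01, 0.01, -0.04] g 0.998 0.0
[-0.49754186 -0.04951869  0.8660254 ]
cmd [0.1592, 0.228, 0.1156, -0.0004, -0.0, -0.1589]
cmd [0.4645, 0.6689, -0.2329, 0.0523, -0.1596, -0.1352]
```

Emit:
step_arm:
  commands: [85,0.1592,0.228,0.1156,0,0,-0.159,85,0.1592,0.228,0.1156,0,0,-0.159,85,0.1592,0.228,0.1156,0,0,-0.159,85,0.5,0.72,0.1,0,0,-0.159,85,0.5,0.72,0.1,0,0,-0.159,85,0.5,0.72,0.1,0,0,-0.159,85,0.5,0.72,0.1,0,0,-0.159,85,0.5,0.72,0.1,0,0,-0.159,85,0.5,0.72,0.1,0,0,-0.159,85,0.5,0.72,0.1,0,0,-0.159]
  squeeze: 60

```text
clock: 1.35
position: [0.486, -0.1612, 0.2909]
ee_rot: [0.995, -0.096, -0.0, -0.001]
ft_force: [0.6, -0.5, -0.0]
grip_width: 0.992
grasp_force: 0.0
```

```bash
python3 - <<'E'
from h import *
state()
B=cmd(SEAT+n_()*.11,tool_seat(-132))
E
```

```text
t 1.35 q [0.65, 0.08, -0.45, 1.64, 0.03, 1.43, -1.56] p [0.486, -0.1612, 0.2909] F [0.6, -0.5, -0.0] M [-0.06, 0.01, -0.01] g 0.992 0.0
cmd [0.1211, 0.1709, -0.2178, 0.0524, -0.1595, -0.1372]
```

Emit:
step_arm:
  commands: [85,0.04,0.06,-0.02,0.0524,-0.1595,-0.1372,85,0.08,0.12,-0.04,0.0524,-0.1595,-0.1372,85,0.121,0.171,-0.1,0.0524,-0.1595,-0.1372,85,0.121,0.171,-0.15,0.0524,-0.1595,-0.1372,85,0.121,0.171,-0.218,0.0524,-0.1595,-0.1372,85,0.121,0.171,-0.218,0.0524,-0.1595,-0.1372,85,0.121,0.171,-0.218,0.0524,-0.1595,-0.1372,85,0.121,0.171,-0.218,0.0524,-0.1595,-0.1372,85,0.121,0.171,-0.218,0.0524,-0.1595,-0.1372,85,0.121,0.171,-0.218,0.0524,-0.1595,-0.1372]

```text
clock: 2.6
position: [0.5575, -0.0626, 0.1611]
ee_rot: [0.917, -0.304, 0.237, -0.105]
ft_force: [-0.1, 0.4, -0.1]
grip_width: 0.996
grasp_force: 0.0
```

```bash
python3 - <<'E'
from h import *
state()
B=cmd(SEAT+n_()*.018,tool_seat(-132))
t=camera("top");s=camera("scene")
c=np.hstack([cv2.resize(t[120:220,280:380],(400,400),interpolation=2),cv2.resize(s[140:240,220:320],(400,400),interpolation=2)])
cv2.imwrite("pics/pre.png",c[:,:,::-1])
E
```

```text
t 2.6 q [0.63, -0.05, -0.52, 2.14, -0.24, 0.53, -1.94] p [0.5575, -0.0626, 0.1611] F [-0.1, 0.4, -0.1] M [-0.09, 0.51, -0.01] g 0.996 0.0
cmd [0.0783, 0.0142, -0.1342, -0.0006, 0.0, 0.0021]
```

View pics/pre.png

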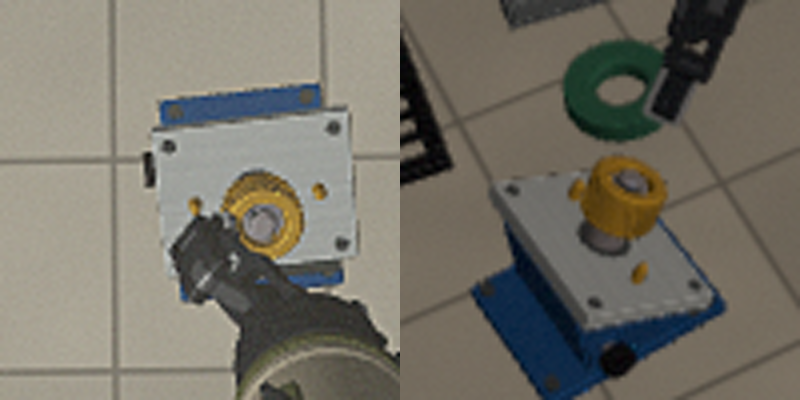

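Top view (left half) shows the open fingers around and above the nut, which sits near top (345,175). Scene view shows nothing in the way, so I'm going down along the stud axis and closing gently.

Emit:
step_arm:
  commands: [85,0.0131,0.0024,-0.0224,0,0,0.002,85,0.0261,0.0047,-0.0447,0,0,0.002,85,0.0392,0.0071,-0.0671,0,0,0.002,85,0.0522,0.0095,-0.0895,0,0,0.002,85,0.0653,0.0118,-0.1118,0,0,0.002,85,0.0783,0.0142,-0.1342,0,0,0.002,60,0.0783,0.0142,-0.1342,0,0,0.002,30,0.0783,0.0142,-0.1342,0,0,0.002,30,0.0783,0.0142,-0.1342,0,0,0.002,30,0.0783,0.0142,-0.1342,0,0,0.002]
  squeeze: 20

```text
clock: 3.95
position: [0.6041, -0.0543, 0.0805]
ee_rot: [0.918, -0.301, 0.236, -0.105]
ft_force: [-4.7, -0.0, 5.1]
grip_width: 0.546
grasp_force: 20.8
```

```bash
python3 - <<'E'
from h import *
state()
o=get_obs();r=R.from_quat(o["ee_rot"]);print("F tool",np.round(r.inv().apply(o["ft_force"]),1),"pos seat",np.round(1000*seatR().inv().apply(o["position"]-SEAT),1),"tool y seat",np.round(seatR().inv().apply(r.as_matrix()[:,1]),2))
E
```

```text
t 3.95 q [0.53, 0.19, -0.5, 2.11, 0.02, 0.34, -2.16] p [0.6041, -0.0543, 0.0805] F [-4.7, -0.0, 5.1] M [-0.06, 0.92, 0.02] g 0.546 20.8
F tool [-1.4  0.7 -6.7] pos seat [-0.4 -0.2 18.1] tool y seat [-0.67 -0.74 -0.  ]
```

Emit:
step_arm:
  commands: [30,0,0,0,0,0,0,30,-0.0003,0,0.0005,-0.027,-0.0027,0.047,30,-0.0006,-0.0001,0.0011,-0.054,-0.0054,0.0941,30,-0.0009,-0.0001,0.0016,-0.0811,-0.0081,0.1411,30,-0.0012,-0.0001,0.0022,-0.1081,-0.0108,0.1882,30,-0.0016,-0.0002,0.0027,-0.1351,-0.0134,0.2352,30,-0.0019,-0.0002,0.0033,-0.1621,-0.0161,0.2823,30,-0.0022,-0.0002,0.0038,-0.1892,-0.0188,0.3293,30,-0.0025,-0.0003,0.0044,-0.2162,-0.0215,0.3764,30,-0.0028,-0.0003,0.0049,-0.2432,-0.0242,0.4234]
  squeeze: 60

```text
clock: 5.2
position: [0.6023, -0.0535, 0.0834]
ee_rot: [0.869, 0.423, 0.242, 0.09]
ft_force: [-9.0, 3.2, 9.8]
grip_width: 0.538
grasp_force: 59.9
```

```bash
cat >> h.py <<'E'
def seatrep():
    state();o=get_obs();r=R.from_quat(o["ee_rot"]);y=seatR().inv().apply(r.as_matrix()[:,1])
    print("F seat",np.round(seatR().inv().apply(o["ft_force"]),1),"pos seat",np.round(1000*seatR().inv().apply(o["position"]-SEAT),1),"th",round(np.degrees(np.arctan2(y[1],y[0])),1),"tilt",round(np.degrees(np.arccos(-r.as_matrix()[:,2]@n_())),2))
E
python3 -c "
from h import *
seatrep()"
```

```text
t 5.2 q [0.84, 0.24, -0.83, 2.1, 0.26, 0.37, -0.82] p [0.6023, -0.0535, 0.0834] F [-9.0, 3.2, 9.8] M [0.66, 1.37, 0.23] g 0.538 59.9
F seat [-2.6  4.  12.8] pos seat [-0.4  0.8 21.5] th -43.7 tilt 0.13
```

Emit:
step_arm:
  commands: [30,-0.0003,0,0.0006,-0.0249,-0.0025,0.0433,30,-0.0006,0,0.0011,-0.0498,-0.005,0.0866,30,-0.001,0,0.0017,-0.0746,-0.0074,0.1299,30,-0.0013,0,0.0022,-0.0995,-0.0099,0.1732,30,-0.0016,0,0.0028,-0.1244,-0.0124,0.2165,30,-0.0019,0,0.0034,-0.1493,-0.0149,0.2598,30,-0.0022,0,0.0039,-0.1742,-0.0174,0.3031,30,-0.0026,0,0.0045,-0.199,-0.0198,0.3464,30,-0.0029,0,0.005,-0.2239,-0.0223,0.3897,30,-0.0032,-0.0003,0.0056,-0.2488,-0.0248,0.433]

```text
clock: 6.45
position: [0.599, -0.0532, 0.0855]
ee_rot: [0.315, 0.913, 0.107, 0.234]
ft_force: [-13.5, 3.6, 7.5]
grip_width: 0.537
grasp_force: 59.8
```

```bash
python3 -c "
from h import *
seatrep()"
```

```text
t 6.45 q [1.15, 0.36, -1.19, 2.1, 0.63, 0.44, 0.47] p [0.599, -0.0532, 0.0855] F [-13.5, 3.6, 7.5] M [0.98, 2.35, 0.39] g 0.537 59.8
F seat [-7.5  4.9 13. ] pos seat [-2.2  1.4 24.9] th 46.3 tilt 0.17
```

```bash
sed -i 's/^SEAT=.*/SEAT=np.array([.6134,-.0532,.065]);YAW=.0992;SEAT=SEAT+(R.from_euler("z",YAW)*R.from_euler("y",-np.pi\/6)).apply([-.0013,.0006,0])/' h.py
python3 -c "
from h import *
cmd(SEAT+n_()*.0245,tool_seat(-36)); print(SEAT)"
```

```text
cmd [0.0017, -0.0012, 0.0001, 0.2272, 0.0216, -0.3959]
[ 0.61222028 -0.05271445  0.06435   ]
```

Emit:
step_arm:
  commands: [65,0,0,0,0,0,0,65,0,0,0,0,0,0,65,0.0017,-0.0012,0.0001,0.2272,0.0216,-0.3959,65,0.0017,-0.0012,0.0001,0.2272,0.0216,-0.3959,65,0.0017,-0.0012,0.0001,0.2272,0.0216,-0.3959,65,0.0017,-0.0012,0.0001,0.2272,0.0216,-0.3959,65,0.0017,-0.0012,0.0001,0.2272,0.0216,-0.3959,65,0.0017,-0.0012,0.0001,0.2272,0.0216,-0.3959,65,0.0017,-0.0012,0.0001,0.2272,0.0216,-0.3959,65,0.0017,-0.0012,0.0001,0.2272,0.0216,-0.3959]

```text
clock: 7.7
position: [0.602, -0.0553, 0.0869]
ee_rot: [0.841, 0.475, 0.236, 0.106]
ft_force: [0.3, -0.3, -0.9]
grip_width: 0.764
grasp_force: 0.0
```

```bash
python3 -c "
from h import *
seatrep()"
```

```text
t 7.7 q [0.87, 0.24, -0.86, 2.1, 0.28, 0.37, -0.7] p [0.602, -0.0553, 0.0869] F [0.3, -0.3, -0.9] M [-0.01, 0.53, -0.04] g 0.764 0.0
F seat [-0.2 -0.3 -0.9] pos seat [ 2.2 -1.5 24.7] th -36.7 tilt 0.22
```

Emit:
step_arm:
  commands: [65,-0.0032,0.0022,-0.0021,0,0,0,30,-0.0032,0.0022,-0.0021,0,0,0,30,-0.0032,0.0022,-0.0021,0,0,0,30,-0.0035,0.0022,-0.0015,-0.0272,-0.0027,0.0474,30,-0.0038,0.0021,-0.001,-0.0545,-0.0054,0.0949,30,-0.0041,0.0021,-0.0004,-0.0817,-0.0081,0.1423,30,-0.0045,0.0021,0.0001,-0.109,-0.0109,0.1897,30,-0.0048,0.0021,0.0007,-0.1362,-0.0136,0.2371,30,-0.0051,0.002,0.0012,-0.1635,-0.0163,0.2846,30,-0.0054,0.002,0.0018,-0.1907,-0.019,0.332]

```text
clock: 8.95
position: [0.598, -0.0539, 0.0874]
ee_rot: [0.418, 0.871, 0.134, 0.222]
ft_force: [-5.8, 0.7, 4.7]
grip_width: 0.529
grasp_force: 60.3
```

```bash
python3 -c "
from h import *
seatrep()"
```

```text
t 8.95 q [1.12, 0.33, -1.15, 2.1, 0.55, 0.42, 0.3] p [0.598, -0.0539, 0.0874] F [-5.8, 0.7, 4.7] M [0.21, 1.22, 0.05] g 0.529 60.3
F seat [-2.6  1.2  6.9] pos seat [-0.8  0.3 27.1] th 33.1 tilt 0.15
```

Emit:
step_arm:
  commands: [30,-0.0003,0,0.0005,-0.0221,-0.0022,0.0385,30,-0.0006,0,0.001,-0.0442,-0.0044,0.077,30,-0.0008,-0.0001,0.0014,-0.0663,-0.0066,0.1155,30,-0.0033,-0.0003,0.0057,-0.0663,-0.0066,0.1155,30,-0.0058,-0.0006,0.0101,-0.0663,-0.0066,0.1155,30,-0.0083,-0.0008,0.0145,-0.0663,-0.0066,0.1155,30,-0.0108,-0.0011,0.0188,-0.0663,-0.0066,0.1155,30,-0.0108,-0.0011,0.0188,-0.0663,-0.0066,0.1155,30,-0.0108,-0.0011,0.0188,-0.0663,-0.0066,0.1155,30,-0.0108,-0.0011,0.0188,-0.0663,-0.0066,0.1155]

```text
clock: 10.2
position: [0.5919, -0.0545, 0.0987]
ee_rot: [0.231, 0.938, 0.087, 0.245]
ft_force: [0.4, 0.2, -1.9]
grip_width: 0.53
grasp_force: 61.5
```

```bash
python3 -c "
from h import *
seatrep()
A=cmd(SEAT+n_()*.10,tool_seat(57))
"
```

```text
t 10.2 q [1.26, 0.36, -1.3, 2.11, 0.62, 0.46, 0.67] p [0.5919, -0.0545, 0.0987] F [0.4, 0.2, -1.9] M [-0.1, 0.72, 0.05] g 0.53 61.5
F seat [-0.6  0.2 -1.8] pos seat [-0.5  0.2 39.9] th 56.7 tilt 0.18
cmd [-0.049, -0.0052, 0.0871, -0.0011, 0.0009, 0.0016]
```

```bash
cat >> h.py <<'E'
TRAY=np.array([.4996,-.3516,0]);TY=-.1211
E
python3 -c "
from h import *
cmd([.55,-.12,.2],tool_seat(40))
cmd(TRAY+[0,0,.12],tool_down(-.61))
"
```

```text
cmd [-0.0698, -0.1091, 0.1689, 0.046, 0.0056, -0.0801]
cmd [-0.1538, -0.4951, 0.0355, 0.1289, 0.1385, -0.5267]
```

Emit:
step_arm:
  commands: [30,-0.016,-0.0017,0.029,0,0,0,30,-0.033,-0.0035,0.058,0,0,0,30,-0.049,-0.0052,0.0871,0,0,0,30,-0.0698,-0.1091,0.1689,0.046,0.0056,-0.0801,30,-0.0698,-0.1091,0.1689,0.046,0.0056,-0.0801,30,-0.0698,-0.1091,0.1689,0.046,0.0056,-0.0801,30,-0.11,-0.3,0.12,0.1289,0.1385,-0.5267,30,-0.13,-0.4,0.1,0.1289,0.1385,-0.5267,30,-0.1538,-0.4951,0.0355,0.1289,0.1385,-0.5267,30,-0.1538,-0.4951,0.0355,0.1289,0.1385,-0.5267]

```text
clock: 11.45
position: [0.5075, -0.3111, 0.1346]
ee_rot: [0.627, 0.764, 0.074, 0.133]
ft_force: [0.3, 0.2, -0.5]
grip_width: 0.529
grasp_force: 62.3
```

```bash
python3 -c "
from h import *
state()
cmd(TRAY+[0,0,.12],tool_down(-.61))
cmd(TRAY+[0,0,.03],tool_down(-.61))
"
```

```text
t 11.45 q [1.46, 0.32, -1.04, 1.88, 0.26, 0.81, 0.52] p [0.5075, -0.3111, 0.1346] F [0.3, 0.2, -0.5] M [0.09, 0.34, -0.02] g 0.529 62.3
cmd [-0.0131, -0.0675, -0.0244, 0.0549, 0.0838, -0.2543]
cmd [-0.0131, -0.0675, -0.1744, 0.0549, 0.0838, -0.2543]
```

Emit:
step_arm:
  commands: [30,-0.0131,-0.0675,-0.0244,0.0549,0.0838,-0.2543,30,-0.0131,-0.0675,-0.0244,0.0549,0.0838,-0.2543,30,-0.0131,-0.0675,-0.0244,0.0549,0.0838,-0.2543,30,-0.0131,-0.0675,-0.0244,0.0549,0.0838,-0.2543,30,-0.0131,-0.0675,-0.0244,0.0549,0.0838,-0.2543,30,-0.0131,-0.0675,-0.05,0.0549,0.0838,-0.2543,30,-0.0131,-0.0675,-0.07,0.0549,0.0838,-0.2543,30,-0.0131,-0.0675,-0.09,0.0549,0.0838,-0.2543,30,-0.0131,-0.0675,-0.1,0.0549,0.0838,-0.2543,30,-0.0131,-0.0675,-0.1,0.0549,0.0838,-0.2543]

```text
clock: 12.7
position: [0.4997, -0.3497, 0.0754]
ee_rot: [0.885, 0.465, 0.001, 0.001]
ft_force: [0.0, 0.6, -1.3]
grip_width: 0.525
grasp_force: 62.4
```

```bash
python3 - <<'E'
from h import *
state()
cmd(TRAY+[0,0,.004],tool_down(-.61))
t=camera("top");s=camera("scene")
c=np.hstack([cv2.resize(t[160:260,410:510],(400,400),interpolation=2),cv2.resize(s[70:170,210:310],(400,400),interpolation=2)])
cv2.imwrite("pics/tray.png",c[:,:,::-1])
E
```

```text
t 12.7 q [1.09, 0.53, -0.72, 1.64, 0.38, 1.11, -0.33] p [0.4997, -0.3497, 0.0754] F [0.0, 0.6, -1.3] M [0.01, -0.01, -0.02] g 0.525 62.4
cmd [-0.0001, -0.0032, -0.119, 0.0002, 0.0006, -0.0018]
```

View pics/tray.png

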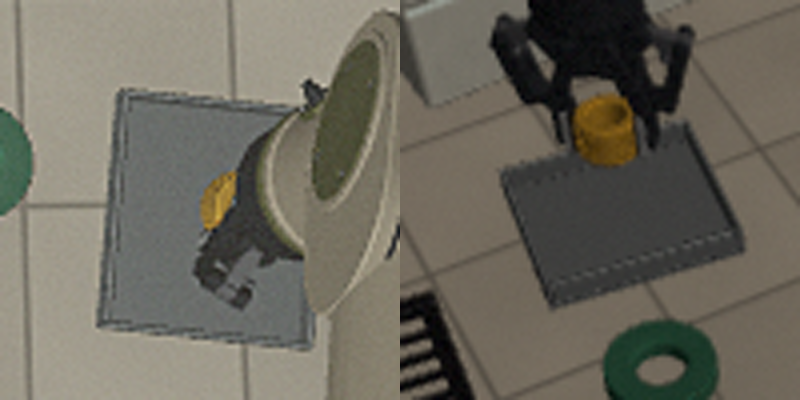

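The nut hangs level in the fingers above the inside of the larger tray, at scene-crop (605,130) and about the middle of the tray in the top crop. Lowering it.

Emit:
step_arm:
  commands: [30,0,-0.003,-0.03,0,0,0,30,0,-0.003,-0.06,0,0,0,30,0,-0.003,-0.085,0,0,0,30,0,-0.003,-0.1,0,0,0,30,0,-0.003,-0.107,0,0,0,30,0,-0.003,-0.111,0,0,0,30,0,-0.003,-0.114,0,0,0,30,0,-0.003,-0.116,0,0,0,30,0,-0.003,-0.118,0,0,0,30,0,-0.003,-0.118,0,0,0]

```text
clock: 14.05
position: [0.5, -0.3515, 0.005]
ee_rot: [0.886, 0.465, 0.001, 0.001]
ft_force: [-0.2, -0.1, -2.1]
grip_width: 0.524
grasp_force: 62.4
```

```bash
python3 -c "
from h import *
state()"
```

```text
t 14.05 q [1.06, 0.62, -0.67, 1.68, 0.45, 0.99, -0.38] p [0.5, -0.3515, 0.005] F [-0.2, -0.1, -2.1] M [-0.03, 0.01, -0.02] g 0.524 62.4
```

Emit:
step_arm:
  commands: [30,0,0,-0.001,0,0,0,30,0,0,-0.002,0,0,0,30,0,0,-0.003,0,0,0,30,0,0,-0.004,0,0,0,30,0,0,-0.005,0,0,0,30,0,0,-0.006,0,0,0,30,0,0,-0.006,0,0,0,30,0,0,-0.006,0,0,0,30,0,0,-0.006,0,0,0,30,0,0,-0.006,0,0,0]

```text
clock: 15.3
position: [0.5001, -0.3514, 0.0027]
ee_rot: [0.886, 0.465, 0.0, 0.001]
ft_force: [-5.6, 3.6, 13.8]
grip_width: 0.527
grasp_force: 64.3
```

```bash
python3 -c "
from h import *
state()"
```

```text
t 15.3 q [1.06, 0.62, -0.67, 1.68, 0.45, 0.99, -0.38] p [0.5001, -0.3514, 0.0027] F [-5.6, 3.6, 13.8] M [0.56, 1.46, -0.14] g 0.527 64.3
```

Emit:
step_arm:
  commands: [30,0,0,0.002,0,0,0,65,0,0,0.002,0,0,0,65,0,0,0.002,0,0,0,65,0,0,0.002,0,0,0,65,0,0,0.02,0,0,0,65,0,0,0.06,0,0,0,65,0,0,0.14,0,0,0,65,0,0,0.24,0,0,0,65,0,0,0.34,0,0,0,65,0,0,0.45,0,0,0]

```text
clock: 16.55
position: [0.4997, -0.3511, 0.2707]
ee_rot: [0.885, 0.465, 0.001, 0.001]
ft_force: [2.2, -1.0, -0.7]
grip_width: 0.759
grasp_force: 0.0
```

```bash
cat >> fit.py <<'E'
print("top only / scene only flange")
T=lambda x,y:np.array([150+(x-340.5)/5.16-.4,190+y/5.16-.4])
obs=[("top",m(0,38,8),T(447,109)),("top",m(0,-38,8),T(529,239)),
("top",m(30,52,8),T(488,52)),("top",m(-30,52,8),T(385,116)),("top",m(-30,-52,8),T(493,297)),("top",m(30,-52,8),T(598,229))]
p=fit(obs,[.5,.35,-1],0,0)
from h import *
r,t=pose(p,0,0)
print("scene corners",np.round(proj("scene",r.apply([m(a,b,8) for a,b in((30,52),(-30,52),(-30,-52),(30,-52),(0,38),(0,-38))])+t),1).tolist())
state()
cmd([.42,-.1,.34],tool_down(.05-.5))
E
python3 fit.py | tail -5
```

```text
top only / scene only flange
[ 0.4864  0.3639 -1.0113] res [[0.6, -0.1], [0.2, -0.1], [-0.1, -0.0], [-0.3, 0.3], [-0.1, -0.2], [-0.2, 0.1]]
scene corners [[384.2, 344.7], [410.8, 359.1], [429.3, 316.3], [403.9, 303.4], [400.1, 345.9], [414.0, 315.2]]
t 16.55 q [1.13, 0.38, -0.78, 1.41, 0.26, 1.46, -0.25] p [0.4997, -0.3511, 0.2707] F [2.2, -1.0, -0.7] M [-0.03, -0.08, 0.03] g 0.759 0.0
cmd [-0.1328, 0.4185, 0.1154, 0.0004, 0.0009, 0.049]
```

```bash
cat >> h.py <<'E'
FL=np.array([.4864,.3639,0]);FY=-1.0113
E
python3 -c "
from h import *
cmd(FL+[-.02,-.08,.31],tool_down(FY));cmd(FL+[0,0,.2],tool_down(FY))"
```

```text
cmd [-0.0555, 1.0584, 0.0654, 0.0007, 0.0007, -0.1296]
cmd [-0.0221, 1.1917, -0.1179, 0.0007, 0.0007, -0.1296]
```

Emit:
step_arm:
  commands: [75,-0.03,0.1,0.065,0.0007,0.0007,-0.13,75,-0.04,0.2,0.065,0.0007,0.0007,-0.13,75,-0.045,0.3,0.065,0.0007,0.0007,-0.13,75,-0.05,0.4,0.065,0.0007,0.0007,-0.13,75,-0.05,0.5,0.065,0.0007,0.0007,-0.13,75,-0.05,0.6,0.065,0.0007,0.0007,-0.13,75,-0.055,0.7,0.065,0.0007,0.0007,-0.13,75,-0.055,0.8,0.065,0.0007,0.0007,-0.13,75,-0.055,0.9,0.065,0.0007,0.0007,-0.13,75,-0.055,1.0,0.065,0.0007,0.0007,-0.13]

```text
clock: 17.8
position: [0.4669, 0.2501, 0.3079]
ee_rot: [0.962, 0.275, 0.001, 0.0]
ft_force: [1.3, -0.9, 1.5]
grip_width: 0.874
grasp_force: 0.0
```

```bash
python3 -c "
from h import *
state()
cmd(FL+[0,0,.28],tool_down(FY));cmd(FL+[0,0,.06],tool_down(FY))"
```

```text
t 17.8 q [0.45, 0.27, -1.2, 1.55, 0.25, 1.5, -1.78] p [0.4669, 0.2501, 0.3079] F [1.3, -0.9, 1.5] M [0.01, -0.07, 0.05] g 0.874 0.0
cmd [0.0324, 0.1897, -0.0465, -0.0001, 0.0006, 0.0009]
cmd [0.0324, 0.1897, -0.4132, -0.0001, 0.0006, 0.0009]
```

Emit:
step_arm:
  commands: [75,0.0162,0.095,-0.01,0,0.0006,0.0009,75,0.0324,0.1897,-0.02,0,0.0006,0.0009,75,0.0324,0.1897,-0.1,0,0.0006,0.0009,75,0.0324,0.1897,-0.18,0,0.0006,0.0009,75,0.0324,0.1897,-0.26,0,0.0006,0.0009,75,0.0324,0.1897,-0.34,0,0.0006,0.0009,75,0.0324,0.1897,-0.4,0,0.0006,0.0009,75,0.0324,0.1897,-0.413,0,0.0006,0.0009,75,0.0324,0.1897,-0.413,0,0.0006,0.0009,75,0.0324,0.1897,-0.413,0,0.0006,0.0009]

```text
clock: 19.05
position: [0.4872, 0.3631, 0.0611]
ee_rot: [0.961, 0.277, 0.0, -0.001]
ft_force: [0.3, 0.2, 0.5]
grip_width: 0.88
grasp_force: 0.0
```

```bash
python3 - <<'E'
from h import *
state()
cmd(FL+[0,0,.015],tool_down(FY))
t=camera("top");s=camera("scene")
c=np.hstack([cv2.resize(t[170:270,130:230],(400,400),interpolation=2),cv2.resize(s[260:360,340:440],(400,400),interpolation=2)])
cv2.imwrite("pics/fl.png",c[:,:,::-1])
E
```

```text
t 19.05 q [0.03, 0.67, -1.0, 1.65, 0.6, 1.16, -2.13] p [0.4872, 0.3631, 0.0611] F [0.3, 0.2, 0.5] M [-0.02, 0.01, 0.01] g 0.88 0.0
cmd [-0.0013, 0.0014, -0.0768, -0.0007, 0.0001, -0.0003]
```

View pics/fl.png

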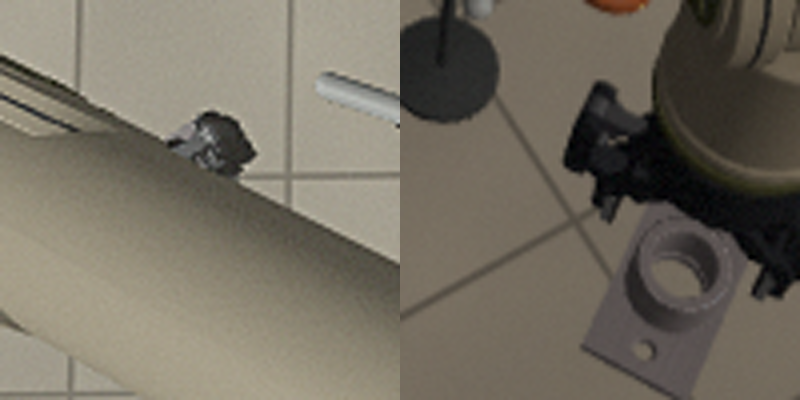

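The fingers straddle the neck, left finger near scene-crop (605,205) and right near (765,285). The neck centre is at (680,265) and the microphone is clear. Down and close.

Emit:
step_arm:
  commands: [75,-0.0013,0.0014,-0.02,0,0,0,75,-0.0013,0.0014,-0.04,0,0,0,75,-0.0013,0.0014,-0.06,0,0,0,75,-0.0013,0.0014,-0.072,0,0,0,75,-0.0013,0.0014,-0.0768,0,0,0,35,-0.0013,0.0014,-0.0768,0,0,0,35,-0.0013,0.0014,-0.0768,0,0,0,35,-0.0013,0.0014,-0.0768,0,0,0,35,-0.0013,0.0014,-0.0768,0,0,0,35,-0.0013,0.0014,-0.0768,0,0,0]
  squeeze: 25

```text
clock: 20.4
position: [0.4857, 0.3637, 0.0136]
ee_rot: [0.961, 0.277, -0.001, -0.001]
ft_force: [-1.3, 1.6, 6.7]
grip_width: 0.579
grasp_force: 28.1
```

```bash
python3 -c "
from h import *
state()"
```

```text
t 20.4 q [0.0, 0.72, -0.96, 1.68, 0.65, 1.09, -2.17] p [0.4857, 0.3637, 0.0136] F [-1.3, 1.6, 6.7] M [0.4, 0.41, 0.0] g 0.579 28.1
```

```bash
python3 -c "
from h import *
A=cmd(FL+[0,0,.30],tool_down(FY))
B=cmd([.5,.1,.3],tool_down(-.3),A)
"
```

```text
cmd [0.0012, 0.0004, 0.4774, -0.0005, -0.0005, -0.0005]
cmd [0.0227, -0.4398, 0.0, 0.0, 0.0, 0.2264]
```

Emit:
step_arm:
  commands: [35,0,0,0,0,0,0,35,0,0,0,0,0,0,35,0,0,0.01,0,0,0,35,0,0,0.03,0,0,0,35,0,0,0.08,0,0,0,35,0,0,0.16,0,0,0,35,0,0,0.24,0,0,0,35,0,0,0.32,0,0,0,35,0,0,0.4,0,0,0,35,0,0,0.47,0,0,0]
  squeeze: 70

```text
clock: 21.65
position: [0.4854, 0.3628, 0.2973]
ee_rot: [0.961, 0.277, -0.001, -0.0]
ft_force: [-0.2, 0.3, -3.7]
grip_width: 0.573
grasp_force: 73.1
```

```bash
python3 -c "
from h import *
state()
A=cmd([.49,.1,.31],tool_down(-.36))
B=cmd(SEAT+n_()*.15,tool_seat(0))
"
```

```text
t 21.65 q [0.08, 0.48, -1.13, 1.37, 0.43, 1.56, -2.01] p [0.4854, 0.3628, 0.2973] F [-0.2, 0.3, -3.7] M [-0.0, -0.07, -0.01] g 0.573 73.1
cmd [0.0076, -0.438, 0.0211, -0.0, -0.0004, 0.2069]
cmd [0.087, -0.7049, -0.1718, -0.0771, -0.1579, 0.3447]
```

Emit:
step_arm:
  commands: [35,0.001,-0.08,0.02,0,0,0.04,35,0.003,-0.17,0.021,0,0,0.08,35,0.005,-0.26,0.021,0,0,0.12,35,0.006,-0.35,0.021,0,0,0.16,35,0.0076,-0.438,0.021,0,0,0.2069,35,0.02,-0.52,0.021,0,0,0.2069,35,0.03,-0.6,0.021,0,0,0.2069,35,0.04,-0.66,0.021,0,0,0.2069,35,0.045,-0.7,0.021,0,0,0.2069,35,0.045,-0.7,0.021,0,0,0.2069]

```text
clock: 22.9
position: [0.5125, -0.0585, 0.3075]
ee_rot: [0.823, 0.568, -0.001, -0.001]
ft_force: [0.5, 0.2, -2.9]
grip_width: 0.574
grasp_force: 73.1
```

```bash
python3 -c "
from h import *
state()
B=cmd(SEAT+n_()*.12,tool_seat(0))
"
```

```text
t 22.9 q [1.18, 0.29, -1.36, 1.57, 0.29, 1.51, -0.55] p [0.5125, -0.0585, 0.3075] F [0.5, 0.2, -2.9] M [0.09, -0.04, -0.0] g 0.574 73.1
cmd [0.0666, -0.0003, -0.2321, -0.0217, -0.1674, 0.1437]
```

```bash
python3 -c "
from h import *
B=cmd(SEAT+n_()*.12,tool_seat(-26))
"
```

```text
cmd [0.0666, -0.0003, -0.2321, 0.016, -0.1667, 0.0025]
```

Emit:
step_arm:
  commands: [35,0.008,0,-0.03,0.002,-0.02,0,35,0.016,0,-0.06,0.004,-0.04,0,35,0.024,0,-0.09,0.006,-0.06,0.001,35,0.032,0,-0.12,0.008,-0.08,0.001,35,0.04,0,-0.15,0.01,-0.1,0.001,35,0.048,0,-0.175,0.012,-0.12,0.002,35,0.056,0,-0.2,0.014,-0.145,0.002,35,0.0666,0,-0.232,0.016,-0.1667,0.0025,35,0.0666,0,-0.232,0.016,-0.1667,0.0025,35,0.0666,0,-0.232,0.016,-0.1667,0.0025]

```text
clock: 24.15
position: [0.5531, -0.0556, 0.1693]
ee_rot: [0.792, 0.554, 0.226, 0.126]
ft_force: [0.9, 0.4, -3.6]
grip_width: 0.576
grasp_force: 73.6
```

```bash
python3 -c "
from h import *
seatrep()
B=cmd(SEAT+n_()*.12,tool_seat(0))
"
```

```text
t 24.15 q [1.44, -0.12, -1.27, 2.12, -0.44, 0.58, 0.1] p [0.5531, -0.0556, 0.1693] F [0.9, 0.4, -3.6] M [-0.1, 0.93, -0.01] g 0.576 73.6
F seat [-1.   0.3 -3.6] pos seat [  1.2   3.  120.5] th -25.7 tilt 0.05
cmd [-0.0009, -0.0051, -0.0017, -0.0714, -0.0072, 0.1238]
```

Emit:
step_arm:
  commands: [35,-0.0009,-0.0051,-0.0017,-0.0119,-0.0012,0.0206,35,-0.0009,-0.0051,-0.0017,-0.0238,-0.0024,0.0413,35,-0.0009,-0.0051,-0.0017,-0.0357,-0.0036,0.0619,35,-0.0009,-0.0051,-0.0017,-0.0476,-0.0048,0.0825,35,-0.0009,-0.0051,-0.0017,-0.0595,-0.006,0.1032,35,-0.0009,-0.0051,-0.0017,-0.0714,-0.0072,0.1238,35,-0.0009,-0.0051,-0.0017,-0.0714,-0.0072,0.1238,35,-0.0009,-0.0051,-0.0017,-0.0714,-0.0072,0.1238,35,-0.0009,-0.0051,-0.0017,-0.0714,-0.0072,0.1238,35,-0.0009,-0.0051,-0.0017,-0.0714,-0.0072,0.1238]

```text
clock: 25.4
position: [0.5521, -0.0599, 0.1675]
ee_rot: [0.649, 0.715, 0.192, 0.174]
ft_force: [0.3, -0.5, -4.0]
grip_width: 0.571
grasp_force: 73.8
```

```bash
python3 -c "
from h import *
seatrep()
B=cmd(SEAT+n_()*.075,tool_seat(0))
"
```

```text
t 25.4 q [1.35, -0.1, -1.19, 2.13, -0.4, 0.57, 0.52] p [0.5521, -0.0599, 0.1675] F [0.3, -0.5, -4.0] M [-0.1, 1.0, 0.02] g 0.571 73.8
F seat [-1.7 -0.5 -3.6] pos seat [ -0.9  -1.2 119.6] th -0.1 tilt 0.07
cmd [0.038, 0.0059, -0.0637, -0.0002, 0.0003, 0.0008]
```

Emit:
step_arm:
  commands: [35,0.008,0.001,-0.013,0,0,0.001,35,0.016,0.002,-0.026,0,0,0.001,35,0.024,0.003,-0.039,0,0,0.001,35,0.031,0.0045,-0.052,0,0,0.001,35,0.038,0.0059,-0.0637,0,0,0.001,35,0.038,0.0059,-0.0637,0,0,0.001,35,0.038,0.0059,-0.0637,0,0,0.001,35,0.038,0.0059,-0.0637,0,0,0.001,35,0.038,0.0059,-0.0637,0,0,0.001,35,0.038,0.0059,-0.0637,0,0,0.001]

```text
clock: 26.65
position: [0.5749, -0.0566, 0.1294]
ee_rot: [0.648, 0.716, 0.192, 0.174]
ft_force: [0.0, 0.1, -2.8]
grip_width: 0.571
grasp_force: 73.8
```

```bash
python3 - <<'E'
from h import *
seatrep()
t=camera("top");s=camera("scene")
cv2.imwrite("pics/t2.png",t[:,:,::-1]);cv2.imwrite("pics/s2.png",s[:,:,::-1])
c=np.hstack([cv2.resize(t[140:200,310:376],(396,360),interpolation=2),cv2.resize(s[160:220,235:301],(396,360),interpolation=2)])
cv2.imwrite("pics/pl.png",c[:,:,::-1])
E
```

```text
t 26.65 q [1.25, 0.14, -1.2, 2.12, 0.08, 0.46, 0.12] p [0.5749, -0.0566, 0.1294] F [0.0, 0.1, -2.8] M [-0.09, 0.91, 0.04] g 0.571 73.8
F seat [-1.4  0.1 -2.5] pos seat [-0.  -0.1 75.1] th 0.0 tilt 0.07
```

View pics/pl.png

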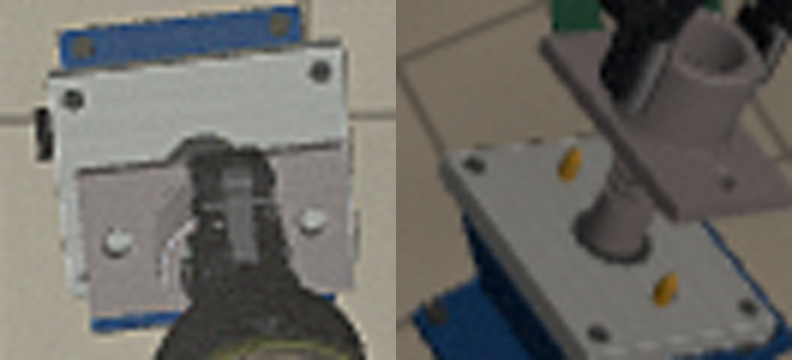

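In the top crop the flange plate's left hole is at (118,242) and its right hole at (313,222). Its upper corners are at (77,173) and (342,146). In the scene crop the plate hangs above the stud tip, parallel to the face. Next I'll fit its offset relative to the fixture.

```bash
cat > rel.py <<'E'
from h import *
m=lambda *a:np.array(a)/1000
def rfit(obs,z0=0):
    r=seatR()
    f=lambda p:np.concatenate([proj(n,r.apply(R.from_euler("z",p[2]).apply(X)+[p[0],p[1],z0])+SEAT)[0]-uv for n,X,uv in obs])
    s=least_squares(f,[0,0,0],loss="soft_l1");print("mm",np.round(s.x[:2]*1000,2),"deg",round(np.degrees(s.x[2]),2),np.round(s.fun.reshape(-1,2),1).tolist())
C=lambda x,y:np.array([310+x/6-.4,140+y/6-.4])
h=.0615
print("flange");rfit([("top",m(0,38,8),C(118,242)),("top",m(0,-38,8),C(313,222)),("top",m(30,52,8),C(77,173)),("top",m(30,-52,8),C(342,146))],h)
T=lambda x,y:np.array([310+x/5.16-.4,135+y/5.16-.4])
print("seat top");rfit([("top",m(0,38,14),T(97,188)),("top",m(0,-38,14),T(258,171)),("top",m(0,0,51),T(184,212)),("top",m(48,60,0),T(41,88)),("top",m(48,-60,0),T(295,62)),("top",m(-48,60,0),T(63,281)),("top",m(-48,-60,0),T(308,250))])
C=lambda x,y:np.array([235+(x-396)/6-.4,160+y/6-.4])
print("scene flange");rfit([("scene",m(30,-52,0),C(543,47)),("scene",m(-30,52,8),C(795,200)),("scene",m(30,52,0),C(680,222)),("scene",m(0,0,45),C(716,50)),("scene",m(0,38,8),C(728,184))],h)
print("scene seat");rfit([("scene",m(0,38,14),C(668,277)),("scene",m(0,-38,14),C(573,152)),("scene",m(48,-60,0),C(443,155)),("scene",m(48,60,0),C(580,355))])
E
python3 rel.py
```

```text
flange
mm [1.16 0.78] deg -0.57 [[-0.1, 0.0], [-0.0, 0.0], [-0.4, 0.1], [0.5, -0.1]]
seat top
mm [ 1.11 -1.41] deg 0.1 [[0.2, 0.5], [0.2, 0.3], [0.4, -0.4], [-0.3, 0.3], [0.0, -0.3], [-0.6, -0.5], [-0.0, 0.0]]
scene flange
mm [-1.75  4.51] deg -1.53 [[0.6, 0.8], [1.7, -0.3], [-0.7, 1.0], [-0.7, -0.9], [-0.2, -0.5]]
scene seat
mm [1.02 0.25] deg -1.37 [[-0.3, 0.1], [0.3, 0.0], [-0.3, -0.6], [0.3, 0.3]]
```

```bash
cat > cen.py <<'E'
from h import *
t0=cv2.imread("pics/top0.png").astype(float);t2=cv2.imread("pics/t2.png").astype(float)
def cen(w,u,v,k=5):
    w=w[v-k:v+k+1,u-k:u+k+1];w=np.clip(w-np.percentile(w,70),0,None);w[w<.25*w.max()]=0
    g=np.mgrid[v-k:v+k+1,u-k:u+k+1];return np.array([(g[1]*w).sum(),(g[0]*w).sum()])/w.sum()
sat=t0.max(2)-t0.min(2)
pins=[cen(sat,328,171),cen(sat,360,168)]
g=t2.mean(2);holes=[cen(g,329,180,4),cen(g,362,177,4)]
print("pins",np.round(pins,2).tolist(),"holes",np.round(holes,2).tolist())
r=seatR()
def solve(obs,zs):  # back-project each pixel to plane h=zs in seat frame
    out=[]
    for uv in obs:
        f=lambda p:proj("top",r.apply([p[0],p[1],zs])+SEAT)[0]-uv
        out.append(least_squares(f,[0,0]).x*1000)
    out=np.array(out);d=out[0]-out[1];print(np.round(out,1).tolist(),"mid",np.round(out.mean(0),2),"len",round(np.hypot(*d),1),"yaw",round(np.degrees(np.arctan2(-d[0],d[1])),2))
solve(pins,.009);solve(holes,.0655)
E
python3 cen.py
```

```text
pins [[328.02, 171.41], [358.7, 168.07]] holes [[329.49, 179.59], [361.7, 176.05]]
[[-0.3, 37.8], [-0.6, -37.2]] mid [-0.45  0.29] len 75.0 yaw -0.18
[[0.7, 37.9], [0.6, -37.6]] mid [0.65 0.16] len 75.5 yaw -0.12
```

```bash
sed -i 's/^pins=.*/pins=[cen(sat,329,171,3),cen(sat,360,168,3)]\nprint(sat[164:173,354:366].astype(int))/' cen.py; python3 cen.py
```

```text
[[  5   5   5   4   5   4   4   3   5   5   7   2]
 [  2   3   4   4   6  10   6   5   5   9   5   3]
 [  4   3   3   7  51  70  43   4   4   6   3   4]
 [  5   4   4   7 106  97  58  22   6   8   5   6]
 [  7   0   1   6  49 119  82  33   3   5   3   2]
 [ 20   3   7   5  14 123  97   6   5   3   5   3]
 [ 77  10   2   1   6   8   8   4   5   4   7   7]
 [ 52  26   5   5   5   4   4   1   4   4   4   4]
 [ 96  40   7   5   6   5   4   6   5   4   2   7]]
pins [[327.96, 171.48], [359.08, 167.62]] holes [[329.49, 179.59], [361.7, 176.05]]
[[-0.5, 37.9], [0.5, -38.2]] mid [-0.   -0.13] len 76.2 yaw 0.74
[[0.7, 37.9], [0.6, -37.6]] mid [0.65 0.16] len 75.5 yaw -0.12
```

```bash
python3 -c "
from h import *
cmd(SEAT+seatR().apply([0,-.0008,.032]),tool_seat(.4));cmd(SEAT+seatR().apply([0,-.0008,.0136]),tool_seat(.4))"
```

```text
cmd [0.0359, 0.0022, -0.062, -0.0012, 0.0002, 0.0016]
cmd [0.0512, 0.0038, -0.0886, -0.0012, 0.0002, 0.0016]
```

Emit:
step_arm:
  commands: [35,0.0045,0,-0.0078,-0.0012,0.0002,0.0016,35,0.009,0.0002,-0.0155,-0.0012,0.0002,0.0016,35,0.0135,0.0004,-0.0233,-0.0012,0.0002,0.0016,35,0.018,0.0007,-0.031,-0.0012,0.0002,0.0016,35,0.0224,0.001,-0.0388,-0.0012,0.0002,0.0016,35,0.0269,0.0014,-0.0465,-0.0012,0.0002,0.0016,35,0.0314,0.0018,-0.0543,-0.0012,0.0002,0.0016,35,0.0359,0.0022,-0.062,-0.0012,0.0002,0.0016,35,0.0359,0.0022,-0.062,-0.0012,0.0002,0.0016,35,0.0359,0.0022,-0.062,-0.0012,0.0002,0.0016]

```text
clock: 28.0
position: [0.5964, -0.055, 0.0921]
ee_rot: [0.646, 0.718, 0.191, 0.174]
ft_force: [0.1, -0.4, -3.4]
grip_width: 0.571
grasp_force: 73.8
```

```bash
python3 - <<'E'
from h import *
seatrep()
cmd(SEAT+seatR().apply([0,-.0008,.0136]),tool_seat(.4))
t=camera("top");s=camera("scene")
cv2.imwrite("pics/t3.png",t[:,:,::-1]);cv2.imwrite("pics/s3.png",s[:,:,::-1])
c=np.hstack([cv2.resize(t[140:200,310:376],(396,360),interpolation=2),cv2.resize(s[160:220,235:301],(396,360),interpolation=2)])
cv2.imwrite("pics/pl3.png",c[:,:,::-1])
E
```

```text
t 28.0 q [1.01, 0.25, -1.01, 2.11, 0.34, 0.39, -0.1] p [0.5964, -0.055, 0.0921] F [0.1, -0.4, -3.4] M [-0.12, 0.84, -0.09] g 0.571 73.8
F seat [-1.6 -0.4 -3. ] pos seat [ 0.1 -0.7 32. ] th 0.4 tilt 0.02
cmd [0.0152, 0.0013, -0.0266, -0.0, 0.0, -0.0001]
```

View pics/pl3.png

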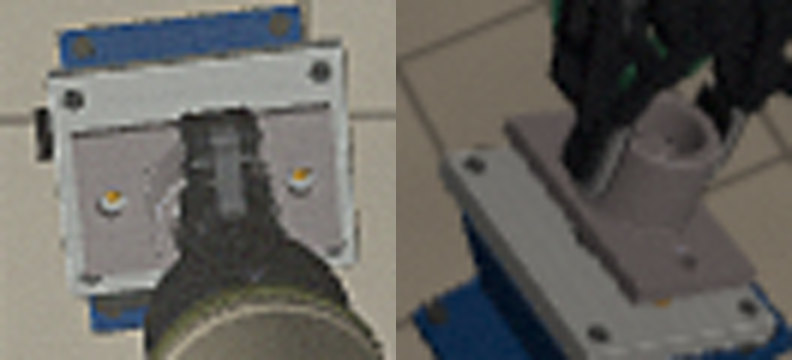

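Through both holes the brass pin tips show centred left-to-right: left hole (112,204) with its pin at (113,197), right hole (301,181) with its pin at (301,174). I'll check the up-slope offset against the model before going down.

```bash
python3 - <<'E'
from h import *
r=seatR();f=lambda x,y,h:proj("top",r.apply([x/1e3,y/1e3,h])+SEAT)[0]
for y in(38,-38):
    hc=f(0,y-.8*0,.0264);print("tip-hole px*6",np.round(6*(f(0,y,.014)-hc),1),"hole rim up/down",np.round(6*(f(5.5,y,.0264)-hc),1),np.round(6*(f(-5.5,y,.0264)-hc),1),"bottom rim up",np.round(6*(f(5.5,y,.0184)-hc),1), np.round(6*(f(-5.5,y,.0184)-hc),1),"hole", np.round(6*(hc-[310,140]),1))
t=cv2.imread("pics/t3.png").astype(int)
print(t.max(2)[168:182,322:335]);s=t.max(2)-t.min(2);print(s[168:182,322:335])
E
```

```text
tip-hole px*6 [ -2. -11.] hole rim up/down [ -1.3 -12.8] [ 1.3 12.8] bottom rim up [ -2.6 -19.9] [-0.   5.6] hole [110.3 203.2]
tip-hole px*6 [ -3.7 -10.8] hole rim up/down [ -0.9 -12.8] [ 0.9 12.8] bottom rim up [ -3.3 -19.8] [-1.5  5.7] hole [299.2 182. ]
[[145 134 135 136 139 134 134 138 134 135 132 131 105]
 [149 133 133 139 131 135 129 133 129 131 136 130 136]
 [146 125 133 135 132 131 137 136 135 135 137 135 134]
 [155 136 134 136 138 132 125 127 135 134 138 131 149]
 [156 133 135 135 133 141 182 123 130 133 137 136 117]
 [160 130 136 137 111 174 156 167 171 143 135 137 119]
 [167 131 137 136  89 156 177 171 137 141 136 139 124]
 [160 137 132 138 110  71  90  83 129 143 132 135 126]
 [163 139 133 140 143 136 111 137 140 137 137 135 137]
 [165 149 132 136 136 139 137 138 138 137 137 135 134]
 [165 151 135 134 135 139 135 138 136 134 135 132 134]
 [159 142 130 135 135 137 129 132 136 136 135 137 136]
 [163 156 136 137 138 136 135 138 134 133 134 131 132]
 [161 154 133 140 134 137 135 136 136 135 137 137 137]]
[[  9  10   7  10   9   9   6   9   9   7   5   9   5]
 [  8  10   6  10   6   9   6   9   5   5   7   5   6]
 [  5   5   6   9   6   8   8   8   8   5   7   7  10]
 [  4  12   8   9   7   4   4   3   4  10   9   9   8]
 [  5   8   9  10   6  37 139  93  13   7   8   8   3]
 [  5   7   8   7   3   6  83  55   7   7   6   8   5]
 [  4  11  11   9  12   9   5   5   4   9   9  11   8]
 [  6   5   7   7   8   8   2   6  11  11   7  10   5]
 [  6   7   9   9   9   9   7   8   7   7   9   7   8]
 [  3   7  10  10   7   5   7   7   6   8   6   6   7]
 [  6   6   6   8   7  11  11   8   9   9  10   8  10]
 [  6   4   6  11  11   9   6   4   6  10   5   7   8]
 [  3   5   9   8   8  10   7  10   4   7   7   8   9]
 [  3   5   8  10   4   9   9   6   9   9   9   9   8]]
```

Emit:
step_arm:
  commands: [35,0.0014,0.0001,-0.0024,0,0,0,35,0.0028,0.0002,-0.0048,0,0,0,35,0.0041,0.0003,-0.0072,0,0,0,35,0.0055,0.0005,-0.0096,0,0,0,35,0.0069,0.0006,-0.012,0,0,0,35,0.0082,0.0007,-0.0144,0,0,0,35,0.0096,0.0008,-0.0168,0,0,0,35,0.011,0.001,-0.0192,0,0,0,35,0.0123,0.0011,-0.0216,0,0,0,35,0.0123,0.0011,-0.0216,0,0,0]

```text
clock: 29.35
position: [0.6037, -0.0543, 0.0789]
ee_rot: [0.646, 0.718, 0.191, 0.174]
ft_force: [0.3, 0.0, -2.5]
grip_width: 0.57
grasp_force: 73.8
```

```bash
python3 - <<'E'
from h import *
seatrep()
cmd(SEAT+seatR().apply([0,-.0008,.0136]),tool_seat(.4))
E
```

```text
t 29.35 q [0.94, 0.29, -0.94, 2.1, 0.4, 0.37, -0.16] p [0.6037, -0.0543, 0.0789] F [0.3, 0.0, -2.5] M [-0.13, 0.93, -0.05] g 0.57 73.8
F seat [-1.  -0.  -2.3] pos seat [-0.2 -0.8 16.9] th 0.4 tilt 0.02
cmd [0.003, 0.0002, -0.0046, -0.0001, -0.0, -0.0001]
```

Emit:
step_arm:
  commands: [35,0.0006,0,-0.001,0,0,0,35,0.0012,0.0001,-0.002,0,0,0,35,0.0018,0.0001,-0.003,0,0,0,35,0.0024,0.0002,-0.004,0,0,0,35,0.003,0.0002,-0.005,0,0,0,35,0.0034,0.0003,-0.0058,0,0,0,35,0.0038,0.0003,-0.0066,0,0,0,35,0.0038,0.0003,-0.0066,0,0,0,35,0.0038,0.0003,-0.0066,0,0,0,35,0.0038,0.0003,-0.0066,0,0,0]

```text
clock: 30.6
position: [0.605, -0.0545, 0.077]
ee_rot: [0.646, 0.719, 0.189, 0.175]
ft_force: [-70.6, 0.2, 78.1]
grip_width: 0.572
grasp_force: 86.4
```

```bash
python3 - <<'E'
from h import *
seatrep()
E
```

```text
t 30.6 q [0.92, 0.29, -0.93, 2.1, 0.42, 0.37, -0.17] p [0.605, -0.0545, 0.077] F [-70.6, 0.2, 78.1] M [1.16, 5.52, 0.5] g 0.572 86.4
F seat [-21.8   7.2 102.7] pos seat [-0.1 -1.1 14.6] th 0.5 tilt 0.27
```

Emit:
step_arm:
  commands: [35,-0.0014,-0.0001,0.0025,0,0,0,35,-0.0014,-0.0001,0.0025,0,0,0,35,-0.0014,-0.0001,0.0025,0,0,0,35,-0.0014,-0.0001,0.0025,0,0,0,35,-0.0014,-0.0001,0.0025,0,0,0,35,-0.0014,-0.0001,0.0025,0,0,0,35,-0.0014,-0.0001,0.0025,0,0,0,35,-0.0014,-0.0001,0.0025,0,0,0,35,-0.0014,-0.0001,0.0025,0,0,0,35,-0.0014,-0.0001,0.0025,0,0,0]

```text
clock: 31.85
position: [0.6051, -0.0544, 0.0773]
ee_rot: [0.646, 0.719, 0.191, 0.175]
ft_force: [-21.5, 0.1, 22.3]
grip_width: 0.575
grasp_force: 77.9
```

```bash
python3 - <<'E'
from h import *
seatrep()
t=camera("top");s=camera("scene")
cv2.imwrite("pics/t4.png",t[:,:,::-1]);cv2.imwrite("pics/s4.png",s[:,:,::-1])
c=np.hstack([cv2.resize(t[140:200,310:376],(396,360),interpolation=2),cv2.resize(s[160:220,235:301],(396,360),interpolation=2)])
cv2.imwrite("pics/pl4.png",c[:,:,::-1])
E
```

```text
t 31.85 q [0.93, 0.29, -0.93, 2.1, 0.41, 0.37, -0.17] p [0.6051, -0.0544, 0.0773] F [-21.5, 0.1, 22.3] M [0.17, 2.5, 0.29] g 0.575 77.9
F seat [-7.3  2.2 30. ] pos seat [ 0.2 -1.  14.9] th 0.5 tilt 0.08
```

View pics/pl4.png

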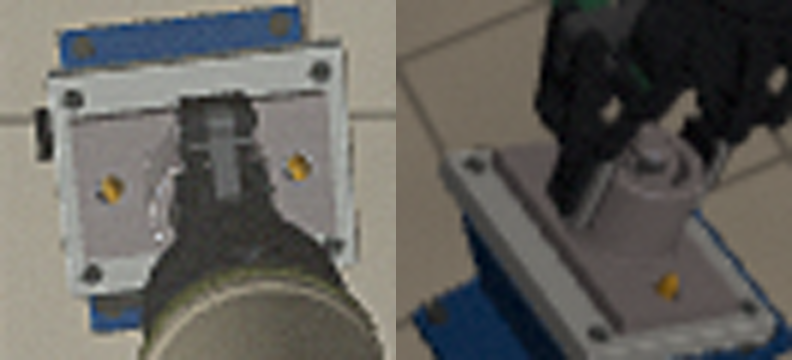

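Both brass pins stand through the flange holes at crop (113,188) and (298,167). The plate sits flat on the face and the stud shows inside the neck, so the flange looks seated. Next: relieve the preload, open and back off along the axis.

Emit:
step_arm:
  commands: [35,-0.0006,-0.0001,0.0011,0,0,0,35,-0.0006,-0.0001,0.0011,0,0,0,60,-0.0006,-0.0001,0.0011,0,0,0,70,-0.0006,-0.0001,0.0011,0,0,0,70,-0.0006,-0.0001,0.0011,0,0,0,70,-0.006,-0.0006,0.0104,0,0,0,70,-0.0166,-0.0017,0.0289,0,0,0,70,-0.0332,-0.0033,0.0577,0,0,0,70,-0.066,-0.0066,0.115,0,0,0,70,-0.0995,-0.0099,0.1732,0,0,0]

```text
clock: 33.2
position: [0.5525, -0.0662, 0.1559]
ee_rot: [0.651, 0.717, 0.181, 0.171]
ft_force: [-0.7, -1.1, -0.3]
grip_width: 0.82
grasp_force: 0.0
```

```bash
python3 - <<'E'
from h import *
seatrep()
cmd([.43,-.08,.35],tool_seat(0))
E
```

```text
t 33.2 q [1.4, -0.04, -1.26, 2.12, -0.26, 0.55, 0.42] p [0.5525, -0.0662, 0.1559] F [-0.7, -1.1, -0.3] M [0.01, 0.54, -0.02] g 0.82 0.0
F seat [-0.8 -1.1  0.2] pos seat [ -6.8  -7.5 109.7] th -0.1 tilt 1.31
cmd [-0.2042, -0.0231, 0.3235, 0.0033, -0.0062, 0.0019]
```

Emit:
step_arm:
  commands: [70,-0.03,0,0.08,0,0,0,70,-0.07,0,0.15,0,0,0,70,-0.11,0,0.2,0,0,0,70,-0.15,0,0.26,0,0.05,0,70,-0.18,0,0.3,0,0.1,0,70,-0.2,0,0.32,0,0.13,0,70,-0.2,0,0.32,0,0.15,0,70,-0.2,0,0.32,0,0.15,0,70,-0.2,0,0.32,0,0.15,0,70,-0.2,0,0.32,0,0.15,0]

```text
clock: 34.45
position: [0.4327, -0.0665, 0.3475]
ee_rot: [0.676, 0.737, 0.024, -0.0]
ft_force: [-0.0, -0.2, 0.9]
grip_width: 0.82
grasp_force: 0.0
```

```bash
cat > chk.py <<'E'
from h import *
state()
t=camera("top");s=camera("scene");cv2.imwrite("pics/t5.png",t[:,:,::-1]);cv2.imwrite("pics/s5.png",s[:,:,::-1])
for n,a in(("top","t5"),("scene","s5")):
    d=cv2.absdiff(cv2.imread(f"pics/{a}.png"),cv2.imread(f"pics/{n}0.png")).max(2)
    m=cv2.morphologyEx((d>30).astype(np.uint8),cv2.MORPH_OPEN,np.ones((2,2)))
    k,_,st,c=cv2.connectedComponentsWithStats(m)
    print(n,[(st[i].tolist(),np.round(c[i]).tolist()) for i in range(1,k) if st[i][4]>12])
    im=cv2.imread(f"pics/{a}.png").astype(int);sat=im[:,:,2]-im[:,:,0]
    u,v,w,h=(432,180,62,68) if n=="top" else (235,98,64,48)
    q=np.argwhere(sat[v:v+h,u:u+w]>50);print("nut px",len(q),q.mean(0)[::-1]+[u,v],q.min(0)[::-1]+[u,v],q.max(0)[::-1]+[u,v])
    print("expected nut centre/top",proj(n,TRAY+[0,0,.019]),proj(n,TRAY+[0,0,.034]))
E
python3 chk.py
```

```text
t 34.45 q [1.48, -0.25, -1.15, 1.69, -0.27, 1.54, 0.43] p [0.4327, -0.0665, 0.3475] F [-0.0, -0.2, 0.9] M [-0.02, 0.06, -0.02] g 0.82 0.0
top [([334, 161, 26, 26, 366], [346.0, 173.0]), ([359, 189, 30, 52, 521], [373.0, 205.0]), ([347, 195, 16, 41, 239], [355.0, 212.0]), ([397, 203, 10, 5, 30], [401.0, 205.0]), ([454, 206, 21, 19, 260], [464.0, 215.0]), ([378, 209, 62, 57, 1083], [415.0, 225.0]), ([177, 215, 13, 20, 105], [185.0, 225.0]), ([371, 214, 6, 4, 19], [373.0, 215.0]), ([168, 217, 10, 14, 88], [172.0, 223.0]), ([327, 232, 22, 68, 384], [339.0, 264.0]), ([339, 242, 21, 53, 122], [349.0, 270.0]), ([412, 257, 5, 9, 25], [414.0, 261.0]), ([404, 267, 11, 15, 75], [409.0, 275.0]), ([367, 273, 56, 127, 2296], [387.0, 339.0]), ([321, 302, 9, 20, 47], [325.0, 311.0]), ([314, 333, 4, 8, 16], [316.0, 336.0]), ([304, 357, 6, 16, 41], [307.0, 364.0]), ([599, 363, 41, 30, 847], [620.0, 377.0]), ([359, 366, 7, 6, 26], [363.0, 369.0]), ([307, 370, 40, 5, 90], [325.0, 373.0]), ([306, 392, 41, 8, 233], [326.0, 396.0]), ([368, 392, 5, 8, 32], [370.0, 396.0])]
nut px 249 [463.27309237 213.96787
[... 194 characters left out ...]
0]), ([548, 0, 6, 5, 13], [551.0, 2.0]), ([564, 3, 31, 9, 146], [577.0, 8.0]), ([555, 5, 7, 7, 20], [558.0, 8.0]), ([565, 33, 7, 4, 17], [568.0, 34.0]), ([559, 43, 4, 7, 20], [560.0, 46.0]), ([457, 55, 14, 38, 102], [463.0, 70.0]), ([543, 67, 6, 8, 35], [546.0, 71.0]), ([499, 68, 5, 11, 25], [501.0, 73.0]), ([529, 75, 9, 10, 27], [533.0, 80.0]), ([521, 90, 8, 7, 25], [525.0, 93.0]), ([258, 113, 16, 18, 230], [265.0, 122.0]), ([252, 180, 36, 36, 449], [272.0, 194.0]), ([406, 319, 15, 15, 122], [414.0, 325.0]), ([397, 323, 19, 21, 145], [404.0, 336.0])]
nut px 223 [264.41704036 120.6367713 ] [257 112] [272 129]
expected nut centre/top [[264.63026811 120.80013353]] [[264.00783711 117.11288627]]
```

```bash
python3 - <<'E'
from h import *
for a,b,(u,v,w,h) in(("t4","t5",(318,155,20,34)),("t4","t5",(355,152,14,30)),("s4","s5",(262,196,34,20))):
    A,B=[cv2.imread(f"pics/{x}.png",0)[v:v+h,u:u+w].astype(np.float32) for x in(a,b)]
    print(a,np.round(cv2.phaseCorrelate(A,B),2).tolist() if 0 else cv2.phaseCorrelate(A,B),"meandiff",float(np.abs(A-B).mean()))
E
```

```text
t4 ((0.03312166685128126, 0.30524401254279354), 0.6787392281823688) meandiff 6.167646884918213
t4 ((0.44946344655996384, -1.394735625828762), 0.10846051507525974) meandiff 12.047618865966797
s4 ((0.08412800136928666, 0.08901693195148752), 0.9809013452794817) meandiff 3.108823537826538
```

```bash
python3 - <<'E'
from h import *
r=seatR()
for a in("t4","t5"):
    im=cv2.imread(f"pics/{a}.png",0).astype(int)
    for u in(325,331,357,362): print(a,u,im[150:164,u].tolist())
for a in("t4","t5"):
    im=cv2.imread(f"pics/{a}.png").astype(int);s=im.max(2)-im.min(2)
    for u,v in((328,171),(359,168)):
        w=s[v-5:v+6,u-4:u+5].astype(float);w[w<30]=0;g=np.mgrid[v-5:v+6,u-4:u+5];print(a,"pin",(g[1]*w).sum()/w.sum(),(g[0]*w).sum()/w.sum(),w.sum())
E
```

```text
t4 325 [77, 104, 150, 163, 160, 160, 159, 162, 167, 90, 117, 133, 127, 132]
t4 331 [95, 116, 167, 161, 160, 159, 158, 164, 122, 101, 135, 130, 130, 128]
t4 357 [159, 156, 158, 156, 158, 120, 104, 135, 131, 130, 128, 129, 125, 130]
t4 362 [116, 59, 66, 121, 148, 72, 133, 131, 132, 126, 130, 129, 125, 128]
t5 325 [74, 105, 141, 162, 160, 161, 160, 160, 169, 120, 104, 132, 129, 135]
t5 331 [97, 112, 169, 159, 157, 158, 158, 163, 148, 83, 131, 130, 131, 125]
t5 357 [158, 157, 159, 158, 161, 143, 85, 133, 131, 131, 126, 127, 130, 128]
t5 362 [111, 60, 64, 118, 171, 63, 115, 135, 133, 127, 126, 129, 129, 125]
t4 pin 328.0892667375133 171.3134962805526 941.0
t4 pin 359.1503604531411 167.60350154479917 971.0
t5 pin 328.03309692671394 171.40543735224585 846.0
t5 pin 359.14915966386553 167.609243697479 952.0
```

```bash
python3 -c "
from workcell import *
print(hand_in())"
```

```text
the job is handed in; nothing more can be done
None
```

I handed the job in at about 35 s: the nut lies flat in the larger tray, the flange is over the stud and both pins, and nothing else appears to have moved. Flush seating rests on the contact and camera checks, not a direct gap measurement, and the wrist force peaked at about 105 N of the 120 N limit while pressing it home.

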